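# Sleeve the stub axle and hold it up to the inspection camera

## Robot

A 6-joint arm with a two-finger parallel gripper is mounted at the origin on a cart in front of the work surface, level with it; the furniture and walls round the work are solid. World frame = base frame: x ahead of the robot, y to its left, z up, the work surface at z = 0. Lengths are in m, angles in rad, forces in N, time in s.
With the tool pointing down it reaches from about 0.15 to 0.775 m from the base axis. Payload 6.1 kg.
Tool frame: the origin (TCP) lies midway between the tips of the shut fingers; the grasp point (between the pads) lies 19 mm behind it; z points along the fingers, y is the line along which they close (so a half turn about z gives the same grasp; the last joint's range is limited). The gripper opens to 85 mm and grips with 20 to 120 N. Pads are 22 mm wide; open, the fingers measure 114 mm over their backs; the gripper's body (76 mm by 85 mm) begins 54 mm behind the grasp point. The pads swing forward as they close: fully open they stand 13 mm farther back than shut.
Start: joints at [-1.127, 0.126, -0.04, 1.405, 0, 1.571], TCP at [0.225, -0.474, 0.2] pointing down, gripper open.
Joint ranges: [-2.72, 2.72], [-0.95, 1.95], [-1.27, 1.35], [-1.78, 2.02], [-1.46, 1.47], [-3.14, 3.14]. Speed limits (rad/s): [2.39, 2.39, 3.01, 3.14, 3.14, 3.14].

## Interface

Orientations are given as [roll, pitch, yaw] about the fixed x, y, z axes, in that order (R = Rz(yaw) Ry(pitch) Rx(roll)).
In Python, from workcell import bot gives the robot as it stands.
- The arm moves only by the tool arm_command, never from a script. Its argument "increments" is a list of rows, each a list of 7 numbers: the shift along the tool's x, y, z in m, then the turn, a rotation vector about the tool's x, y, z in rad, then the opening, from 0 (shut) to 1 (fully open). A call has 1 to 12 rows; each row shifts and turns the commanded pose from where the row before left it, along the tool's axes as they then stand; what a row does not reach is not made up. A row lasts 1/8 s, in which the tool goes at most 62.5 mm and 10.7 degrees, less where a joint would pass 70% of its speed; a pose out of reach is approached as far as the arm can. A call is refused whole if a number of a shift passes 0.0625 or a number of a turn 0.188, either way. A call with a gripper value outside its range is refused whole. The fingers move at their own pace and stop on an object; "squeeze" is the grip in N (left out, the last holds). Time passes only in rows, so rows that do not move let the fingers close. It gives the time, the measured TCP pose, the force, the opening and the grip force at its end, in the units of the state.
- bot.read_state(): the state, without advancing time (a new reading comes with each control period).
- bot.get_image(name): name is "scene" or "top" or "wrist"; returns (picture, depth): 420x560x3 uint8, red, green, blue; 420x560 float32, m along the optical axis (not along the pixel's ray), 0 where there is no reading.
- bot.camera_info(name): a dict with "intrinsics" (3x3 intrinsics, pixels), "k1" (the pictures are not rectified: a ray, as slopes to the right and down, at radius r is drawn at 1 + k1 r^2 times it, then the intrinsics apply), "rvec" (rotation vector, rad) and "tvec" (3), from world to camera coordinates, as OpenCV has them. Camera axes: x right, y down, z forward; pixel columns grow to the right and rows downward; lengths in m; the calibration is good to about 2 mm. A picture is of the moment at which its call begins: read the wrist's pose just before it. camera_info takes no time and is no camera call; for the wrist camera it gives the pose at the moment of the call.
- bot.close_job(): hands the job in; it is judged then, once.
The state is a dict: "time_s": time; "joints": joint angles; "qd": joint speeds; "joint_torque": joint torques, N m; "tool_pos": TCP position; "eef_rot": TCP orientation; "ft_force": force on the tool from outside, world axes, zero at the start; "wrist_torque": the same for the moment, N m; "opening": finger opening in m; "gripper_force": force on a finger pad.
Only numpy, scipy, OpenCV 4.12 (cv2) and the standard library are available. Lean on these libraries where they do the work, as an engineer would, in place of code of your own. Each camera call takes 0.05 s, during which the arm holds its last target. There are 200 camera calls.

## Task

Slide the longer of the two spacer sleeves down over the stub axle that stands in the jig, lowering it in the grip rather than dropping it, until it sits fully on the axle's flange. Then take the axle by its free end, lift it out of the jig with the sleeve on it, and hold it upright in front of the inspection camera, 10 cm from the lens, with the joint between sleeve and flange at the height of the lens and the long side of the flange square across the view; finish still holding it there, motionless. Do not touch the camera, and leave the short sleeve and the oil bottle standing where they are.

Things in the scene. Friction and masses are not known exactly. Their poses are not given: they have to be found in the camera images.
- jig: fixed assembly jig: dark steel block 92 x 92 mm, 25 mm high, on a plywood foot 130 x 150 x 10 mm; its top is 35 mm above the bench; a vertical 25.6 mm bore in the middle holds the axle's spigot. Origin: centre of its underside, z up
- jig_bore (a point): centre of the mouth of the jig's bore, level with the jig's top face (35 mm above the bench), z up
- axle_shoulder (a point): loose steel stub axle (about 0.3 kg), upright in the jig: this point is on its axis on the upper face of its two-bolt flange, where the sleeve must sit. Flange 8 mm thick, 74 mm long, 39 mm wide, lying on the jig; below it a spigot 24 mm diameter, 14 mm long, in the bore. z: along the axle to its tip, 77 mm above; y: along the flange's long side through both bolt holes (either way round is the same)
- axle_end (a point): point on the axle's axis on its threaded free end (14 mm diameter), 64 mm above the shoulder point, 13 mm below the chamfered tip: the place to grip once the sleeve is on, 24 mm above the seated sleeve's top. Above the flange the axle has an 18 mm diameter seat 34 mm long, then an 8 mm taper, then this end. Same axes as the shoulder point
- long_centre (a point): centre (half-way up) of the loose long brass spacer sleeve: 40 mm high, 32 mm outside, 20 mm bore right through; it stands upright on the bench, z along its bore. Its bore is 2 mm wider than the axle's seat. Fully seated, this point is on the axle's axis 20 mm above the shoulder point
- short_centre (a point): centre (half-way up) of the short brass spacer sleeve: 24 mm high, 32 mm outside, 20 mm bore, standing on the bench; it is for another job and must stay
- oiler: loose small plastic oil bottle with a spout, 40 mm diameter, 125 mm high, standing on the bench; origin at the centre of its underside, z up
- inspection_camera: fixed inspection camera on a bench stand: base 105 x 90 mm, post, camera with a 60 mm ring light round its lens, 188 mm high in all. Origin: on the bench under the camera, 10 mm ahead of the post, z up; it looks level along its own -x; the lens front is 60 mm ahead of the origin, 158 mm above the bench
- view_point (a point): the camera's working point in the air: on the lens axis, 100 mm in front of the lens, 158 mm above the bench. x: from here to the lens (level, along the line of sight); y: level, across the view; z: up

How it is judged:
By the outcome, as a careful person would: the job done as asked, in the order asked, and still so for the second after the job is handed in, while the arm keeps its last pose, push and grip.
It also fails if it takes over 61 s, if anything falls off the work surface, if the arm or the gripper's body presses on something with over 40 N, if the wrist force passes 120 N, or if a joint passes its speed limit or range.

## Working session

There is one attempt and no reset: what is moved stays moved. The work goes in short steps, Python scripts to look and compute and a tool call to move; the robot and the scene stay as the last step left them, time stands still between calls to the robot, and variables do not carry over. Pictures are saved under pics/ and viewed, at most 11 in all, crops included, and the job is handed in when it is done.

Besides the shell and the picture viewer there is one more tool, called as name(argument=value, ...), one argument or row to a line, values as JSON. arm_command: Moves the arm, as the interface text tells. Its arguments: {"type":"object","properties":{"increments":{"type":"array","items":{"type":"array","items":{"type":"number"}}},"squeeze":{"type":"number"}},"required":["increments"]}

```bash
ls; mkdir -p pics
cat > h.py <<'E'
import numpy as np, cv2
from workcell import bot
from scipy.spatial.transform import Rotation as R
def cam(n):
    c=bot.camera_info(n); K=np.array(c["intrinsics"],float); k1=float(c["k1"])
    Rm=cv2.Rodrigues(np.array(c["rvec"],float))[0]; t=np.array(c["tvec"],float).ravel()
    return K,k1,Rm,t
def slopes(C,uv):
    return cv2.undistortPoints(np.array(uv,float).reshape(-1,1,2),C[0],np.array([C[1],0,0,0,0.])).reshape(-1,2)
def onplane(C,uv,z):
    s=slopes(C,uv); d=np.c_[s,np.ones(len(s))]@C[2]; o=-C[2].T@C[3]
    return o+d*((z-o[2])/d[:,2])[:,None]
def cloud(C,depth):
    v,u=np.mgrid[:depth.shape[0],:depth.shape[1]]
    s=slopes(C,np.c_[u.ravel(),v.ravel()]); p=np.c_[s,np.ones(len(s))]*depth.reshape(-1,1)
    return ((p-C[3])@C[2]).reshape(*depth.shape,3)
def project(C,P):
    return cv2.projectPoints(np.array(P,float).reshape(-1,1,3),cv2.Rodrigues(C[2])[0],C[3],C[0],np.array([C[1],0,0,0,0.]))[0].reshape(-1,2)
def save(n,im): cv2.imwrite(n,im[...,::-1])
E
python3 - <<'E'
from h import *
s=bot.read_state(); print(s)
for n in ("scene","top","wrist"):
    C=cam(n); im,d=bot.get_image(n); np.savez(f"/tmp/{n}.npz",im=im,d=d); save(f"pics/{n}0.png",im)
    print(n,C[0].ravel().round(1),C[1],"pos",(-C[2].T@C[3]).round(3),"fwd",C[2][2].round(3),(d>0).mean())
E
```

```text
pics
{'time_s': 0.0, 'joints': array([-1.12699766e+00,  1.26362711e-01, -4.05678749e-02,  1.40539631e+00,
       -1.56314858e-05,  1.57081363e+00]), 'qd': array([-6.81338871e-04,  4.68810289e-04, -6.24983767e-04, -8.94438344e-04,
        2.05225348e-06,  2.50958517e-03]), 'joint_torque': array([-1.29773634e-03, -4.35919011e+01,  3.52918875e+01,  1.76373351e-02,
        2.91348522e-05,  2.05862591e-05]), 'tool_pos': array([ 0.22522814, -0.47374811,  0.19925594]), 'eef_rot': array([-3.14006208e+00,  1.56579522e-05,  4.43781387e-01]), 'ft_force': array([ 0.16380533,  0.23214527, -0.14462692]), 'wrist_torque': array([-0.03722022,  0.00751708,  0.01865285]), 'gripper_force': 0.0, 'opening': 0.08550377433069725}
scene [524.6   0.  278.5   0.  524.6 212.4   0.    0.    1. ] -0.03489266388848392 pos [0.156 0.627 1.035] fwd [ 0.37  -0.518 -0.772] 0.9958843537414966
top [487.5   0.  285.5   0.  487.5 202.2   0.    0.    1. ] -0.12068949268736123 pos [0.409 0.018 1.27 ] fwd [ 0.159 -0.022 -0.987] 0.9959481292517007
wrist [357.2   0.  280.6   0.  357.2 209.6   0.    0.    1. ] -0.0005595725040115414 pos [ 0.298 -0.439  0.372] fwd [-0.286 -0.135 -0.949] 0.9958545918367347
```

View pics/scene0.png

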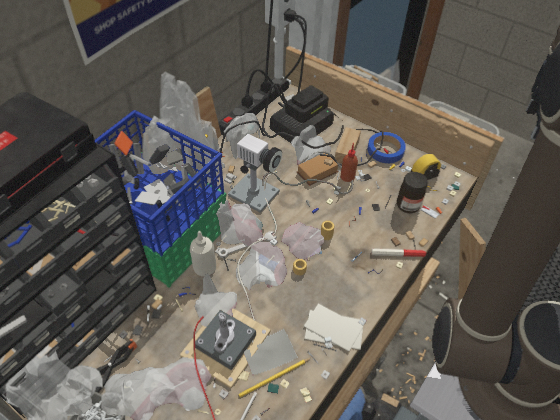

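View pics/top0.png

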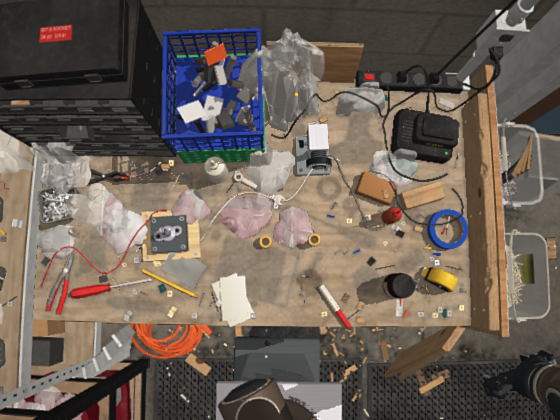

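The scene picture shows the jig and axle near (225,338), brass sleeves at (327,232) and (299,268), and the inspection camera at (258,165). It also shows a white bottle at (202,255) and a red one at (348,160). In the top view these are the jig (169,236), sleeves (265,242) and (314,240), and camera (313,150). Next I'll measure them with the depth images.

Run:
```python
from h import *
from scipy import ndimage
for n,seeds in (("scene",[(327,232),(299,268)]),("top",[(265,242),(314,240)])):
    C=cam(n); f=np.load(f"/tmp/{n}.npz"); im,d=f["im"],f["d"]; P=cloud(C,d)
    hsv=cv2.cvtColor(im,cv2.COLOR_RGB2HSV)
    print(n,"table z",np.median(P[250:300,250:330,2]) )
    m=((hsv[...,0]>12)&(hsv[...,0]<28)&(hsv[...,1]>130)&(hsv[...,2]>80)).astype(np.uint8)
    for s in seeds:
        u,v=s; w=np.zeros_like(m); w[v-18:v+18,u-14:u+14]=m[v-18:v+18,u-14:u+14]
        q=P[w>0]; zt=np.percentile(q[:,2],95); t=q[q[:,2]>zt-.005]
        r=np.argwhere(w); print(s,w.sum(),"z95",zt.round(4),"top ctr",((t.max(0)+t.min(0))/2).round(4),"mean",t.mean(0).round(4),"rows",r.min(0),r.max(0))
C=cam("top"); f=np.load("/tmp/top.npz"); P=cloud(C,f["d"])
# jig, axle
sub=P[200:265,135:205]; 
jt=sub[(abs(sub[...,2]-.035)<.004)]; print("jigtop",jt.mean(0),jt.min(0),jt.max(0))
hi=sub[sub[...,2]>.09]; print("axle hi",hi.mean(0),hi[:,2].max(),len(hi))
for nm,(u,v) in dict(cam=(316,165),white=(213,167),red=(392,215)).items():
    s=P[v-40:v+40,u-25:u+25].reshape(-1,3); s=s[s[:,2]>.08]; print(nm,np.percentile(s,[2,50,98],axis=0).round(3).tolist())
for n,b in (("top",(110,90,270,240)),("scene",(170,120,180,240))):
    im=np.load(f"/tmp/{n}.npz")["im"]
im=np.load("/tmp/top.npz")["im"]; a=cv2.resize(im[195:275,130:210],(400,400),interpolation=cv2.INTER_CUBIC); b=cv2.resize(np.load("/tmp/scene.npz")["im"][295:375,180:260],(400,400),interpolation=cv2.INTER_CUBIC)
save("pics/jig0.png",np.hstack([a,b]))
```

```text
scene table z 0.0025093763315394532
(327, 232) 9 z95 0.0396 top ctr [ 0.5127 -0.069   0.0372] mean [ 0.5118 -0.0684  0.0377] rows [227 322] [237 330]
(299, 268) 3 z95 0.0233 top ctr [0.5029 0.0355 0.0228] mean [0.5029 0.0355 0.0228] rows [263 303] [266 304]
top table z 0.00023040780362435098
(265, 242) 81 z95 0.0277 top ctr [0.5079 0.0412 0.026 ] mean [0.5082 0.0414 0.0254] rows [236 259] [247 271]
(314, 240) 92 z95 0.0439 top ctr [ 0.5133 -0.0815  0.0427] mean [ 0.5139 -0.0823  0.0414] rows [234 307] [245 319]
jigtop [0.52256113 0.28750696 0.03525948] [0.47538303 0.23755626 0.03100876] [0.57189132 0.33944939 0.03899757]
axle hi [0.49240678 0.21447779 0.42477249] 1.2701431005051727 52
cam [[0.671, -0.106, 0.126], [0.719, -0.078, 0.18], [0.768, -0.039, 0.189]]
white [[0.667, 0.108, 0.082], [0.72, 0.167, 0.133], [0.772, 0.227, 0.258]]
red [[0.409, -0.29, 0.081], [0.576, -0.279, 0.097], [0.586, 0.018, 1.27]]
```

View pics/jig0.png

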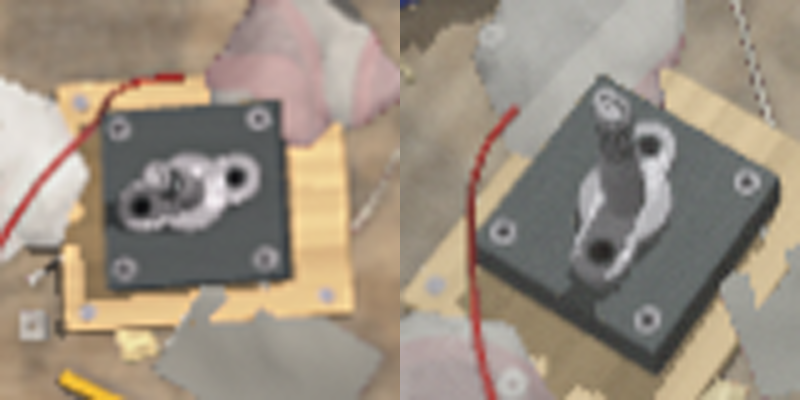

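The crop shows the axle standing in the jig. The flange bolt holes are at about (143,207) and (235,177) and the jig bolts are around them. The long sleeve is the one near (0.513,-0.077). I'm moving above it with the wrist camera on the side away from the inspection camera.

arm_command(
  increments=[
    [0.055,-0.027,-0.01,0,0,0,1],
    [0.055,-0.027,-0.01,0,0,0,1],
    [0.055,-0.027,-0.01,0,0,0,1],
    [0.055,-0.027,-0.01,0,0,0,1],
    [0.055,-0.027,-0.01,0,0,0,1],
    [0.055,-0.027,-0.01,0,0,0,1],
    [0.055,-0.027,-0.01,0,0,0,1],
    [0.055,-0.027,-0.01,0,0,0,1],
  ],
)

```text
time_s: 1.15
tool_pos: [0.531, -0.0883, 0.2802]
eef_rot: [3.141, 0.0, 0.444]
ft_force: [1.1, -1.2, 0.4]
opening: 0.0857
gripper_force: 0.0
```

arm_command(
  increments=[
    [0,0,0,0,0,0.183,1],
    [0,0,0,0,0,0.183,1],
    [0,0,0,0,0,0.183,1],
    [0,0,0,0,0,0.183,1],
    [0,0,0,0,0,0.183,1],
    [0,0,0,0,0,0.183,1],
    [0,0,0,0,0,0.183,1],
    [0,0,0,0,0,0.183,1],
    [0,0,0,0,0,0.183,1],
    [0,0,0,0,0,0.183,1],
    [0,0,0,0,0,0.183,1],
    [0,0,0,0,0,0,1],
  ],
)

```text
time_s: 2.65
tool_pos: [0.318, -0.3665, 0.2814]
eef_rot: [-2.902, 0.17, -1.016]
ft_force: [-0.2, -0.8, -0.7]
opening: 0.0855
gripper_force: 0.0
```

Run:
```python
from h import *
s=bot.read_state(); print(s["time_s"],s["tool_pos"],s["eef_rot"],s["joints"].round(2))
C=cam("wrist"); im,d=bot.get_image("wrist"); np.savez("/tmp/w1.npz",im=im,d=d,K=C[0],k=C[1],R=C[2],t=C[3]); save("pics/w1.png",im)
print((-C[2].T@C[3]).round(3),C[2].round(2).tolist(), project(C,[[.513,-.077,.04],[.507,.04,.024]]))
```

```text
2.65 [ 0.31798448 -0.36653951  0.28135918] [-2.90168176  0.16962605 -1.01585574] [-1.02  0.2   0.19  1.73  0.24  3.14]
[ 0.339 -0.48   0.433] [[-0.85, -0.48, -0.23], [-0.53, 0.71, 0.46], [-0.05, 0.52, -0.86]] [[114.69318299 218.40588837]
 [107.278043   263.67201115]]
```

View pics/w1.png

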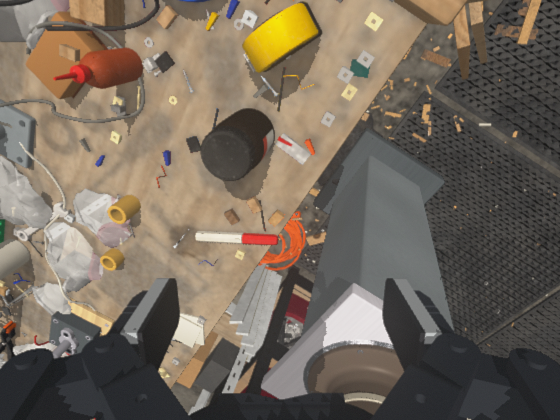

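The wrist joint hit its limit and the tool tilted. The picture shows the bench edge and both sleeves at (124,208) and (112,259). I'll turn back the other way to yaw pi, which puts the wrist camera on the robot side looking at the lens.

Run:
```python
from h import *
s=bot.read_state(); A=R.from_euler('xyz',s["eef_rot"]); B=R.from_euler('xyz',[np.pi,0,-.75])
print((A.inv()*B).as_rotvec().round(3)); print(B.inv().apply(np.array([.50,-.10,.30])-s["tool_pos"]).round(3))
```

```text
[-0.261  0.135 -0.281]
[-0.049 -0.318 -0.018]
```

arm_command(
  increments=[
    [0,0,0,-0.087,0.045,-0.094,1],
    [0,0,0,-0.087,0.045,-0.094,1],
    [0,0,0,-0.087,0.045,-0.094,1],
    [-0.008,-0.053,-0.003,0,0,0,1],
    [-0.008,-0.053,-0.003,0,0,0,1],
    [-0.008,-0.053,-0.003,0,0,0,1],
    [-0.008,-0.053,-0.003,0,0,0,1],
    [-0.008,-0.053,-0.003,0,0,0,1],
    [-0.008,-0.053,-0.003,0,0,0,1],
  ],
)

```text
time_s: 3.82
tool_pos: [0.3979, -0.2023, 0.313]
eef_rot: [-3.026, 0.001, -0.554]
ft_force: [0.6, 0.4, 0.4]
opening: 0.0853
gripper_force: 0.0
```

arm_command(
  increments=[
    [0,0,0,0,0,-0.185,1],
    [0,0,0,0,0,-0.185,1],
    [0,0,0,0,0,-0.185,1],
    [0,0,0,0,0,-0.185,1],
    [0,0,0,0,0,-0.185,1],
    [0,0,0,0,0,-0.185,1],
    [0,0,0,0,0,-0.185,1],
    [0,0,0,0,0,-0.185,1],
    [0,0,0,0,0,-0.185,1],
    [0,0,0,0,0,-0.185,1],
    [0,0,0,0,0,-0.185,1],
    [0,0,0,0,0,-0.185,1],
  ],
)

```text
time_s: 5.32
tool_pos: [0.3976, -0.2034, 0.3129]
eef_rot: [3.072, -0.092, 1.674]
ft_force: [-0.3, -0.0, 0.6]
opening: 0.0856
gripper_force: 0.0
```

Run:
```python
from h import *
s=bot.read_state(); A=R.from_euler('xyz',s["eef_rot"]); B=R.from_euler('xyz',[np.pi,0,np.pi])
print(s["time_s"],s["tool_pos"],s["eef_rot"],s["joints"].round(2))
print((A.inv()*B).as_rotvec().round(3)); print(B.inv().apply(np.array([.48,-.077,.30])-s["tool_pos"]).round(3))
```

```text
5.325 [ 0.39761463 -0.20336961  0.3129012 ] [ 3.07244595 -0.09153008  1.67362336] [-0.56  0.    0.07  1.64  0.11  0.91]
[ 0.123 -0.024 -1.469]
[-0.082  0.126  0.013]
```

arm_command(
  increments=[
    [0,0,0,0.015,-0.003,-0.184,1],
    [0,0,0,0.015,-0.003,-0.184,1],
    [0,0,0,0.015,-0.003,-0.184,1],
    [0,0,0,0.015,-0.003,-0.184,1],
    [0,0,0,0.015,-0.003,-0.184,1],
    [0,0,0,0.015,-0.003,-0.184,1],
    [0,0,0,0.015,-0.003,-0.184,1],
    [0,0,0,0.015,-0.003,-0.184,1],
    [-0.028,0.042,0.004,0,0,0,1],
    [-0.028,0.042,0.004,0,0,0,1],
    [-0.028,0.042,0.004,0,0,0,1],
    [0,0,0,0,0,0,1],
  ],
)

```text
time_s: 6.82
tool_pos: [0.4832, -0.0753, 0.3002]
eef_rot: [3.138, 0.0, -3.141]
ft_force: [-0.6, -0.6, 0.6]
opening: 0.0856
gripper_force: 0.0
```

Run:
```python
from h import *
s=bot.read_state(); print(s["time_s"],s["tool_pos"],s["eef_rot"],s["joints"].round(2))
C=cam("wrist"); im,d=bot.get_image("wrist"); np.savez("/tmp/w2.npz",im=im,d=d,K=C[0],k=C[1],R=C[2],t=C[3]); save("pics/w2.png",im)
print((-C[2].T@C[3]).round(3), project(C,[[.513,-.077,.04],[.507,.04,.024]]))
```

```text
6.825 [ 0.48316136 -0.07526387  0.30019177] [ 3.13836805e+00  1.76336549e-04 -3.14069977e+00] [-0.16  0.08  0.13  1.62  0.   -0.16]
[ 0.401 -0.076  0.473] [[278.52094328 185.07951742]
 [369.49451157 177.52417973]]
```

View pics/w2.png

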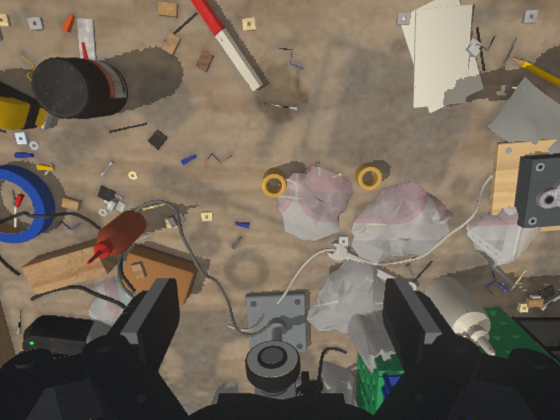

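The wrist view shows the long sleeve's ring at (273,184), the short one at (369,177), the camera base plate at (277,320) and the lens ring at (272,362). The jig is at the right edge, near (545,200).

```bash
cat >> h.py <<'E'
def load(n):
    f=np.load(n); return f["im"],f["d"],(f["K"],float(f["k"]),f["R"],f["t"])
def brass(im,uv,w=22):
    h=cv2.cvtColor(im,cv2.COLOR_RGB2HSV); u,v=uv
    m=((h[...,0]>10)&(h[...,0]<30)&(h[...,1]>120)&(h[...,2]>90)).astype(np.uint8)
    k=np.zeros_like(m); k[v-w:v+w,u-w:u+w]=1; return m*k
E
python3 - <<'E'
from h import *
im,d,C=load("/tmp/w2.npz"); P=cloud(C,d)
for uv in ((273,184),(369,177)):
    m=brass(im,uv); q=P[m>0]; t=q[q[:,2]>np.percentile(q[:,2],90)-.006]
    print(uv,m.sum(),np.percentile(q[:,2],[50,95]).round(4),"top bbox ctr",((np.percentile(t,1,axis=0)+np.percentile(t,99,axis=0))/2).round(4),(np.ptp(t,axis=0)).round(4))
# inspection camera
T=load("/tmp/w2.npz")
sub=P[330:400,235:310].reshape(-1,3); s=sub[(sub[:,2]>.1)&(sub[:,2]<.2)]
print("wrist cam pts",np.percentile(s,[1,50,99],axis=0).round(4).tolist())
front=s[s[:,0]<s[:,0].min()+.006]; print("front",len(front),front.mean(0),front.min(0),front.max(0))
# base plate
b=P[280:360,235:320].reshape(-1,3); b=b[(b[:,2]>.005)&(b[:,2]<.02)]; print("base",np.median(b[:,2]),cv2.minAreaRect(b[:,:2].astype(np.float32)))
for n in("top","scene"):
    f=np.load(f"/tmp/{n}.npz"); Cc=cam(n); Q=cloud(Cc,f["d"]).reshape(-1,3)
    k=(abs(Q[:,0]-.73)<.12)&(abs(Q[:,1]+.08)<.09)
    s=Q[k&(Q[:,2]>.12)&(Q[:,2]<.2)]
    print(n,np.percentile(s,[1,50,99],axis=0).round(4).tolist())
    t=s[s[:,2]>.165]; print(" rect z>.165",np.percentile(t[:,2],[5,50,95]).round(3),cv2.minAreaRect(t[:,:2].astype(np.float32)))
    b=Q[k&(Q[:,2]>.005)&(Q[:,2]<.02)]; print(" base",len(b),cv2.minAreaRect(b[:,:2].astype(np.float32)))
im=np.load("/tmp/scene.npz")["im"][125:215,220:300]; tp=np.load("/tmp/top.npz")["im"][110:190,275:355]
save("pics/cam0.png",np.hstack([cv2.resize(im,(400,450),interpolation=3),cv2.resize(tp,(400,450),interpolation=3)]))
E
```

```text
(273, 184) 491 [0.0373 0.0396] top bbox ctr [ 0.513  -0.0833  0.0372] [0.1271 0.0302 0.4394]
(369, 177) 442 [0.0213 0.0236] top bbox ctr [0.5077 0.0401 0.0209] [0.1222 0.1313 0.4554]
wrist cam pts [[0.6704, -0.111, 0.1216], [0.6757, -0.0804, 0.1684], [0.7394, -0.0419, 0.1866]]
front 1371 [ 0.67327676 -0.07938585  0.16073281] [ 0.66957664 -0.10906368  0.12765851] [ 0.67556477 -0.05446784  0.18691715]
base 0.010636699615927465 ((0.7289762496948242, -0.07122384011745453), (0.12492131441831589, 0.11103557795286179), 1.6086328029632568)
top [[0.6718, -0.1077, 0.122], [0.7448, -0.066, 0.1779], [0.8486, 0.0076, 0.197]]
 rect z>.165 [0.168 0.181 0.189] ((0.7640470862388611, -0.06201055645942688), (0.19850701093673706, 0.07832169532775879), 21.567354202270508)
 base 994 ((0.7299966812133789, -0.07969429343938828), (0.17854543030261993, 0.2402230054140091), 89.73092651367188)
scene [[0.6722, -0.1026, 0.1223], [0.7364, -0.0584, 0.1718], [0.8486, 0.0065, 0.1957]]
 rect z>.165 [0.167 0.18  0.19 ] ((0.7627394199371338, -0.05965575575828552), (0.1932934671640396, 0.07470917701721191), 20.946744918823242)
 base 1231 ((0.7299361228942871, -0.07992567867040634), (0.17957811057567596, 0.23926280438899994), 89.99322509765625)
```

View pics/cam0.png

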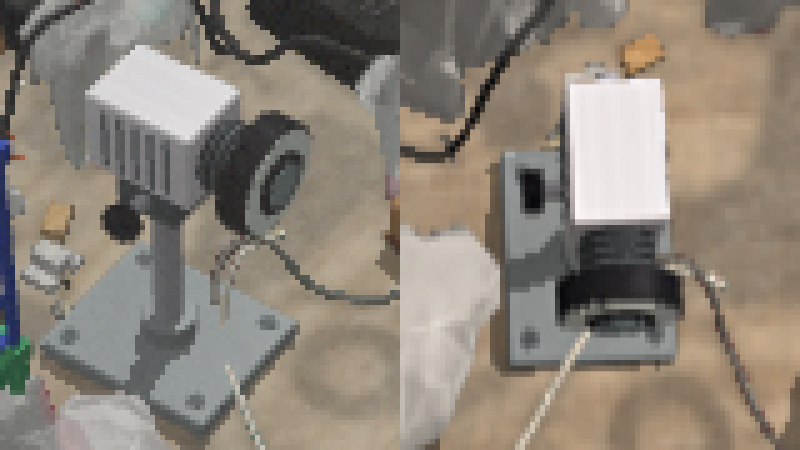

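The crops show the white camera body, its ring light and the base plate, almost square to the world axes. I'll fit the yaw from several features.

Run:
```python
from h import *
im,d,C=load("/tmp/w2.npz"); P=cloud(C,d)
s=P[320:405,230:315].reshape(-1,3); s=s[(s[:,2]>.125)&(s[:,2]<.19)&(s[:,0]<.678)]
k=np.ones(len(s),bool)
for i in range(5):
    A=np.c_[np.ones(len(s)),s[:,1]+.08,s[:,2]-.158]; x=np.linalg.lstsq(A[k],s[k,0],rcond=None)[0]; r=s[:,0]-A@x; k=abs(r)<.0015
print("ring plane x,slopes",x,k.sum(),"y range",np.percentile(s[k,1],[0.5,99.5]),"z",np.percentile(s[k,2],[.5,99.5]))
# camera's lens ring: top edge of ring extents
for n in("top","scene"):
    f=np.load(f"/tmp/{n}.npz"); Cc=cam(n); im=f["im"]; h=cv2.cvtColor(im,cv2.COLOR_RGB2HSV); Q=cloud(Cc,f["d"])
    m=((h[...,1]<50)&(h[...,2]>170)&(Q[...,2]>.175)&(Q[...,2]<.2)&(abs(Q[...,0]-.74)<.06)&(abs(Q[...,1]+.08)<.05)).astype(np.uint8)
    v,u=np.nonzero(m); p=onplane(Cc,np.c_[u,v],np.median(Q[m>0][:,2])); print(n,m.sum(),np.median(Q[m>0][:,2]),cv2.minAreaRect(p[:,:2].astype(np.float32)),"pca",)
    c=np.cov(p[:,:2].T); w,V=np.linalg.eigh(c); print(" pca",np.degrees(np.arctan2(V[1,1],V[0,1])))
    # base plate by depth + colour
    g=((Q[...,2]>.006)&(Q[...,2]<.016)&(abs(Q[...,0]-.73)<.09)&(abs(Q[...,1]+.08)<.08)&(h[...,1]<60)&(h[...,0]>80)).astype(np.uint8)
    g=cv2.morphologyEx(g,cv2.MORPH_OPEN,np.ones((3,3))); v,u=np.nonzero(g); p=onplane(Cc,np.c_[u,v],.010); print(" base",g.sum(),cv2.minAreaRect(p[:,:2].astype(np.float32)),p[:,:2].min(0),p[:,:2].max(0))
    # front edge of base: min x per y bin
    e=[]
    for y in np.arange(-.115,-.03,.006):
        b=p[(abs(p[:,1]-y)<.003)]; 
        if len(b): e.append((y,b[:,0].min()))
    e=np.array(e); print(" front edge",np.polyfit(e[:,0],e[:,1],1).round(3),e[:,1].round(3))
h=cv2.cvtColor(load("/tmp/w2.npz")[0],cv2.COLOR_RGB2HSV)
g=((P[...,2]>.004)&(P[...,2]<.018)&(abs(P[...,0]-.73)<.09)&(abs(P[...,1]+.08)<.07)&(h[...,1]<60)&(h[...,0]>80)).astype(np.uint8)
g=cv2.morphologyEx(g,cv2.MORPH_OPEN,np.ones((3,3))); v,u=np.nonzero(g); p=onplane(C,np.c_[u,v],.010)
e=[]
for y in np.arange(-.11,-.04,.004):
    b=p[abs(p[:,1]-y)<.002]
    if len(b): e.append((y,b[:,0].min()))
e=np.array(e); print("wrist base front",g.sum(),np.polyfit(e[:,0],e[:,1],1).round(4),e.round(3).tolist()); print(p.min(0),p.max(0))
m=brass(load("/tmp/w2.npz")[0],(273,184)); (c,ax,an)=cv2.fitEllipse(cv2.convexHull(np.argwhere(m)[:,::-1].astype(np.float32).reshape(-1,1,2))); print("sleeve ellipse",c,ax,onplane(C,[c],.04),onplane(C,[c],.02))
```

```text
ring plane x,slopes [ 0.67462808 -0.05365078  0.00185901] 1151 y range [-0.11222452 -0.0554143 ] z [0.12876879 0.18625132]
top 484 0.18115150595535434 ((0.741653323173523, -0.08041007816791534), (0.06068560853600502, 0.044914498925209045), 2.9562153816223145) pca
 pca -178.37428935591115
 base 9 ((0.7026455998420715, -0.04763619974255562), (0.0054968493059277534, 0.005312255118042231), 0.43705153465270996) [ 0.69987697 -0.05030881] [ 0.70541415 -0.04495967]
 front edge [-0.008  0.7  ] [0.7 0.7]
scene 319 0.18144479327445107 ((0.742335855960846, -0.07827034592628479), (0.05910209193825722, 0.04305359721183777), 3.2180302143096924) pca
 pca -176.1473553782826
 base 465 ((0.7412942051887512, -0.07706578075885773), (0.10240732878446579, 0.09015610069036484), 2.661314010620117) [ 0.68900591 -0.12174207] [ 0.79436507 -0.03205107]
 front edge [0.113 0.707] [0.704 0.696 0.691 0.693 0.691 0.697 0.706 0.701 0.697 0.693 0.689 0.691
 0.701 0.709 0.717]
wrist base front 18 [5.3302 1.0009] [[-0.05, 0.741], [-0.046, 0.741], [-0.042, 0.784]]
[ 0.74149514 -0.04882453  0.01      ] [ 0.78794616 -0.04020578  0.01      ]
sleeve ellipse (273.8094482421875, 182.52696228027344) (25.309734344482422, 29.504066467285156) [[ 0.50973002 -0.08286744  0.04      ]] [[ 0.51476036 -0.08319825  0.02      ]]
```

The camera yaw comes out near 3.0°, with the lens front centre at about (0.674, -0.0835, 0.158), so the view point is about (0.574, -0.0887, 0.158). I'm descending over the sleeve for a closer look.

arm_command(
  increments=[
    [-0.0075,-0.002,0.0425,0,0,0,1],
    [-0.0075,-0.002,0.0425,0,0,0,1],
    [-0.0075,-0.002,0.0425,0,0,0,1],
    [-0.0075,-0.002,0.0425,0,0,0,1],
    [0,0,0,0,0,0,1],
  ],
)

```text
time_s: 7.5
tool_pos: [0.5097, -0.0866, 0.1285]
eef_rot: [3.139, -0.004, 3.136]
ft_force: [-0.8, -1.0, 0.5]
opening: 0.0855
gripper_force: 0.0
```

Run:
```python
from h import *
s=bot.read_state(); print(s["time_s"],s["tool_pos"],s["eef_rot"])
C=cam("wrist"); im,d=bot.get_image("wrist"); np.savez("/tmp/w3.npz",im=im,d=d,K=C[0],k=C[1],R=C[2],t=C[3]); P=cloud(C,d)
c=project(C,[[.513,-.083,.04]])[0].astype(int); print(c)
m=brass(im,c,45); m[(P[...,2]<.037)|(P[...,2]>.044)]=0
m=cv2.morphologyEx(m,cv2.MORPH_OPEN,np.ones((3,3)))
v,u=np.nonzero(m); p=onplane(C,np.c_[u,v],.04)[:,:2]
print(m.sum(),cv2.minEnclosingCircle(p.astype(np.float32)),p.min(0),p.max(0),p.mean(0))
# outer rim circle fit
h=cv2.convexHull(p.astype(np.float32))[:,0]; A=np.c_[2*h,np.ones(len(h))]; x=np.linalg.lstsq(A,(h**2).sum(1),rcond=None)[0]; print(x[:2],np.sqrt(x[2]+x[:2]@x[:2]))
```

```text
7.5 [ 0.50968504 -0.08660267  0.12848539] [ 3.13862288 -0.00446424  3.13569344]
[284 208]
662 ((0.5126993656158447, -0.08316434174776077), 0.015617482364177704) [ 0.4984438  -0.09828186] [ 0.52760121 -0.06823784] [ 0.51289239 -0.08349206]
[ 0.51292904 -0.08315624] 0.01513473993478234
```

arm_command(
  increments=[
    [0,0,0.04,0,0,0,1],
    [0,0,0,0,0,0,1],
    [0,0,0,0,0,0,1],
  ],
)

```text
time_s: 7.92
tool_pos: [0.5131, -0.0864, 0.0935]
eef_rot: [3.14, 0.004, 3.137]
ft_force: [0.2, -0.4, 1.0]
opening: 0.0855
gripper_force: 0.0
```

arm_command(
  increments=[
    [0,0.003,0.035,0,0,0,1],
    [0,0,0.035,0,0,0,1],
    [0,0,0.013,0,0,0,1],
    [0,0,0,0,0,0,1],
    [0,0,0,0,0,0,1],
  ],
)

```text
time_s: 8.55
tool_pos: [0.5137, -0.0832, 0.0097]
eef_rot: [3.14, 0.004, 3.137]
ft_force: [-0.2, -0.5, -0.2]
opening: 0.0854
gripper_force: 0.0
```

arm_command(
  increments=[
    [0,0,0,0,0,0,0],
    [0,0,0,0,0,0,0],
    [0,0,0,0,0,0,0],
    [0,0,0,0,0,0,0],
    [0,0,0,0,0,0,0],
    [0,0,0,0,0,0,0],
  ],
  squeeze=40,
)

```text
time_s: 9.3
tool_pos: [0.5157, -0.0869, 0.0124]
eef_rot: [-3.135, 0.009, 3.135]
ft_force: [-3.8, -10.3, 23.7]
opening: 0.0001
gripper_force: 12.0
```

The fingers shut fully, so something is wrong. Looking before moving again.

Run:
```python
from h import *
s=bot.read_state(); print(s["tool_pos"],s["opening"],s["gripper_force"],s["ft_force"])
im,d=bot.get_image("wrist"); im2,d2=bot.get_image("scene")
save("pics/miss.png",np.hstack([cv2.resize(im[100:420,120:440],(400,400)),cv2.resize(im2[180:300,260:380],(400,400),interpolation=3)]))
```

```text
[ 0.51572663 -0.08687536  0.01242953] 7.199635266498289e-05 11.956928984382102 [ -3.81347697 -10.29307585  23.69321867]
```

View pics/miss.png

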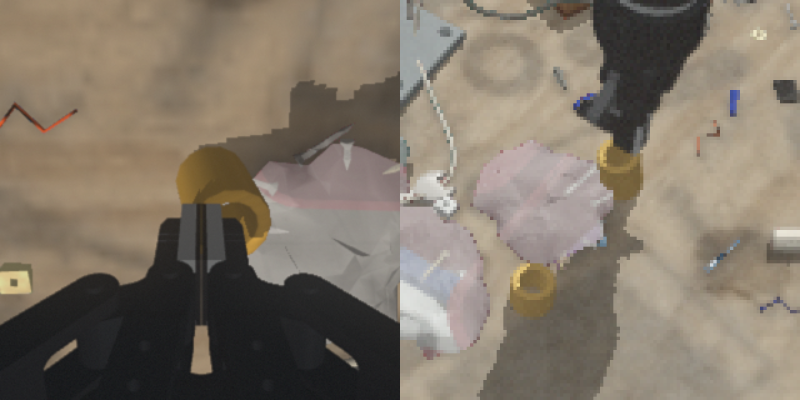

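The left crop shows the fingers shut just behind the sleeve, which has been squeezed out towards the robot (crop ≈ (225,200)). The scene crop shows it next to the fingertips, still roughly standing. Next I'll measure its pose now and check where the fingertips are against the reported TCP.

Run:
```python
from h import *
s=bot.read_state(); A=R.from_euler('xyz',s["eef_rot"]); 
C=cam("wrist"); im,d=bot.get_image("wrist"); P=cloud(C,d); np.savez("/tmp/w4.npz",im=im,d=d,K=C[0],k=C[1],R=C[2],t=C[3])
print("tcp px",project(C,[s["tool_pos"],s["tool_pos"]-A.apply([0,0,.019])]))
print("tip depth pt",P[268:276,275:290].reshape(-1,3)[::17].round(3).tolist())
m=brass(im,(300,245),50); q=P[m>0]; q=q[(q[:,2]>-.01)&(q[:,2]<.06)]; print("brass wrist",len(q),np.percentile(q,[1,50,99],axis=0).round(4).tolist())
h=q[q[:,2]>np.percentile(q[:,2],99)-.004]; print(h.mean(0))
# axis fit: normal of side points
for n in ("scene","top"):
    C2=cam(n); i2,d2=bot.get_image(n); Q=cloud(C2,d2); uv=project(C2,[[.495,-.083,.02]])[0].astype(int); m=brass(i2,uv,14); q2=Q[m>0]; print(n,uv,len(q2),np.percentile(q2,[2,50,98],axis=0).round(4).tolist())
    g=Q[(abs(Q[...,0]-.515)<.05)&(abs(Q[...,1]+.085)<.06)&(Q[...,2]<.1)&(Q[...,2]>.045)]; print("  gripper pts",len(g),np.percentile(g,[2,50,98],axis=0).round(3).tolist())
# wrist: top-ring pixels normals -> plane fit
hq=P[m.shape[0]*0+200:320,240:340];
```

```text
tcp px [[280.32518275 253.80119611]
 [280.27163693 270.9445192 ]]
tip depth pt [[0.503, -0.089, 0.051], [0.503, -0.088, 0.052], [0.504, -0.087, 0.052], [0.504, -0.086, 0.053], [0.503, -0.085, 0.054], [0.503, -0.085, 0.055], [0.503, -0.084, 0.056], [0.504, -0.083, 0.056]]
brass wrist 2594 [[0.4987, -0.0961, 0.0044], [0.5037, -0.0796, 0.0298], [0.5241, -0.062, 0.0422]]
[ 0.50546183 -0.07384961  0.04004957]
scene [334 233] 124 [[0.5, -0.0865, 0.01], [0.5113, -0.0694, 0.0314], [0.5294, -0.0596, 0.0437]]
  gripper pts 123 [[0.502, -0.116, 0.051], [0.506, -0.077, 0.081], [0.522, -0.057, 0.099]]Traceback (most recent call last):
  File "<stdin>", line 10, in <module>
    return _quantile_unchecked(
        a, q, axis, out, overwrite_input, method, keepdims, weights)
    return _ureduce(a,
                    func=_quantile_ureduce_func,
    ...<5 lines>...
                    overwrite_input=overwrite_input,
                    method=method)
    r = func(a, **kwargs)
    result = _quantile(arr,
                       quantiles=q,
    ...<2 lines>...
                       out=out,
                       weights=wgt)
    slices_having_nans = np.isnan(arr[-1, ...])
                                  ~~~^^^^^^^^^
IndexError: index -1 is out of bounds for axis 0 with size 0
```

Run:
```python
from h import *
im,d,C=load("/tmp/w4.npz"); P=cloud(C,d); m=brass(im,(300,245),55)
for u in (268,276,284,292,300,308,316):
    print(u,[(v,int(m[v,u]),*(P[v,u]*1000).round(0).astype(int).tolist()) for v in range(210,325,9)])
```

```text
268 [(210, 0, 496, -94, -2), (219, 0, 501, -94, -2), (228, 1, 503, -93, 7), (237, 1, 505, -93, 15), (246, 1, 507, -93, 21), (255, 1, 509, -93, 27), (264, 0, 503, -92, 48), (273, 0, 503, -91, 56), (282, 0, 503, -91, 63), (291, 0, 503, -91, 69), (300, 0, 503, -91, 75), (309, 0, 503, -90, 81), (318, 0, 502, -90, 87)]
276 [(210, 0, 496, -89, -1), (219, 0, 502, -89, -3), (228, 1, 501, -89, 13), (237, 1, 503, -89, 20), (246, 1, 504, -89, 28), (255, 1, 506, -89, 34), (264, 0, 503, -88, 48), (273, 0, 503, -88, 56), (282, 0, 503, -88, 63), (291, 0, 504, -88, 69), (300, 0, 504, -88, 74), (309, 0, 503, -88, 80), (318, 0, 508, -88, 79)]
284 [(210, 0, 496, -85, -2), (219, 1, 499, -85, 5), (228, 1, 500, -85, 15), (237, 1, 501, -85, 24), (246, 1, 502, -85, 32), (255, 1, 503, -85, 40), (264, 0, 504, -85, 47), (273, 0, 504, -85, 55), (282, 0, 504, -85, 62), (291, 0, 503, -85, 70), (300, 0, 503, -85, 75), (309, 0, 503, -85, 81), (318, 0, 508, -85, 79)]
292 [(210, 0, 496, -80, -2), (219, 1, 498, -81, 6), (228, 1, 499, -81, 18), (237, 1, 500, -81, 27), (246, 1, 501, -81, 34), (255, 1, 502, -81, 41), (26
[... 414 characters left out ...]
 0, 507, -79, 69), (309, 0, 502, -80, 83), (318, 0, 501, -80, 89)]
308 [(210, 0, 496, -72, -1), (219, 0, 501, -72, -1), (228, 1, 501, -72, 12), (237, 0, 501, -73, 25), (246, 0, 501, -74, 35), (255, 1, 503, -74, 40), (264, 0, 521, -72, 14), (273, 1, 522, -73, 22), (282, 0, 508, -75, 55), (291, 0, 507, -76, 63), (300, 0, 507, -76, 69), (309, 0, 502, -77, 82), (318, 0, 500, -78, 90)]
316 [(210, 0, 496, -67, -2), (219, 0, 501, -67, -1), (228, 0, 507, -67, -2), (237, 0, 503, -69, 20), (246, 1, 502, -70, 32), (255, 1, 503, -71, 40), (264, 1, 516, -69, 24), (273, 0, 520, -69, 25), (282, 1, 522, -69, 31), (291, 1, 524, -70, 36), (300, 0, 506, -73, 70), (309, 0, 507, -74, 75), (318, 0, 502, -75, 88)]
```

The sleeve is tilted about 10° and the fingers are at its rim. Opening them is the safe way to release it and see what happened.

arm_command(
  increments=[
    [0,0,0,0,0,0,0.2],
    [0,0,0,0,0,0,0.2],
    [0,0,0,0,0,0,0.2],
  ],
  squeeze=20,
)

```text
time_s: 9.93
tool_pos: [0.5133, -0.0833, 0.0089]
eef_rot: [3.141, 0.003, 3.137]
ft_force: [-1.3, -2.2, 8.6]
opening: 0.017
gripper_force: 4.2
```

Run:
```python
from h import *
s=bot.read_state(); print(s["tool_pos"],s["eef_rot"],s["opening"],s["gripper_force"],s["ft_force"])
im,d=bot.get_image("wrist"); i2,d2=bot.get_image("scene")
save("pics/miss2.png",np.hstack([cv2.resize(im[180:340,200:360],(400,400),interpolation=3),cv2.resize(i2[190:270,290:370],(400,400),interpolation=3)]))
```

```text
[ 0.51326461 -0.08332677  0.00891793] [3.14062879 0.00329145 3.13691279] 0.016954977329455504 4.165095317875966 [-1.28771949 -2.18444355  8.57437761]
```

View pics/miss2.png

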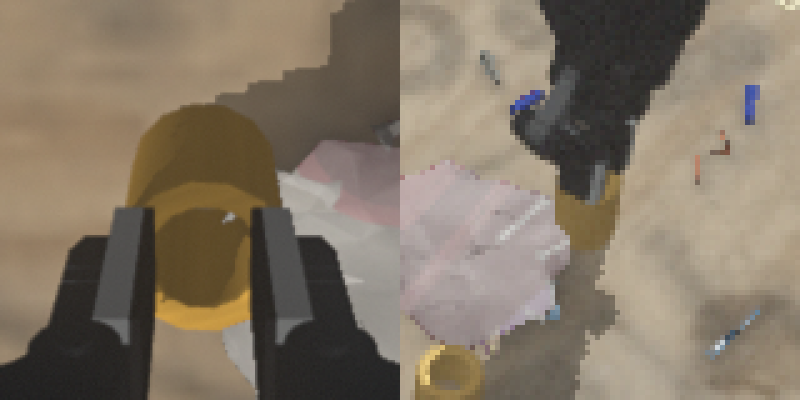

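The sleeve is upright again. At 17 mm opening the fingertips stand on its rim (crop ≈ (125,210) and (265,210)). So the fingers end well short of the reported TCP. I'll measure their reach in the tool frame.

Run:
```python
from h import *
def tool(n,pose):
    im,d,C=load(n); P=cloud(C,d); A=R.from_euler('xyz',pose[3:]); Q=A.inv().apply(P.reshape(-1,3)-pose[:3]).reshape(P.shape)
    v,u=np.mgrid[:420,:560]
    k=(v>240)&(Q[...,2]<.03)&(Q[...,2]>-.11)&(abs(Q[...,0])<.03)&(abs(Q[...,1])<.07)
    h=cv2.cvtColor(im,cv2.COLOR_RGB2HSV); k&=(h[...,1]<90)
    q=Q[k]; print(n,len(q),"tool z max pct",np.percentile(q[:,2],[90,97,99,99.8]).round(4)); 
    for z in np.arange(-.09,.03,.01):
        b=q[(q[:,2]>z)&(q[:,2]<=z+.01)]
        if len(b)>5: print("  z",round(z,3),len(b),"x",b[:,0].min().round(3),np.median(b[:,0]).round(3),"y",np.percentile(b[:,1],[1,50,99]).round(3))
tool("/tmp/w2.npz",np.r_[0.48316136,-0.07526387,0.30019177,3.13836805,1.76336549e-04,-3.14069977])
tool("/tmp/w4.npz",np.r_[.5157,-.0869,.0124,-3.135,.009,3.135])
C=cam("wrist"); im,d=bot.get_image("wrist"); P=cloud(C,d)
m=brass(im,(282,270),60); q=P[(m>0)]; t=q[(q[:,2]>.036)&(q[:,2]<.046)]; print("sleeve now",np.percentile(q,[1,99],axis=0).round(4).tolist(),t[:,2].max(),np.percentile(t,[1,99],axis=0).round(4).tolist())
```

```text
/tmp/w2.npz 29492 tool z max pct [-0.0631 -0.0518 -0.0474 -0.0444]
  z -0.09 2685 x -0.0 0.012 y [-0.067  0.042  0.067]
  z -0.08 2304 x -0.01 0.008 y [-0.055 -0.042  0.056]
  z -0.07 2135 x -0.011 0.008 y [-0.056  0.042  0.056]
  z -0.06 1702 x -0.01 0.008 y [-0.055 -0.042  0.056]
  z -0.05 632 x -0.011 0.004 y [-0.049  0.043  0.049]
/tmp/w4.npz 44707 tool z max pct [0.0132 0.0145 0.0149 0.0154]
  z -0.09 8821 x -0.011 0.011 y [-0.037  0.003  0.038]
  z -0.08 2944 x -0.011 0.013 y [-0.03  -0.002  0.031]
  z -0.07 1217 x -0.011 0.01 y [-0.012  0.     0.013]
  z -0.06 977 x 0.007 0.009 y [-0.013 -0.     0.013]
  z -0.05 812 x 0.007 0.009 y [-0.013 -0.     0.013]
  z -0.04 301 x 0.007 0.012 y [-0.012 -0.     0.012]
  z -0.03 9 x -0.002 0.006 y [0.023 0.025 0.026]
  z -0.02 1600 x -0.03 -0.024 y [0.024 0.049 0.068]
  z -0.01 4538 x -0.03 -0.006 y [0.023 0.048 0.07 ]
  z -0.0 171 x -0.008 0.005 y [0.01  0.027 0.049]
  z 0.01 4750 x -0.03 -0.013 y [-0.069 -0.041 -0.011]
sleeve now [[0.4978, -0.0965, 0.0014], [0.5276, -0.0695, 0.0397]] 0.044443079302412467 [[0.4982, -0.0928, 0.0362], [0.5286, -0.0728, 0.0398]]
```

The fingertips end about 31 mm short of the reported TCP: tool z is -0.044 open and about -0.032 shut. I'll treat the true TCP as 31 mm behind the reported one. Rising, opening and descending lower.

arm_command(
  increments=[
    [0,0,-0.02,0,0,0,0.2],
    [0,0,0,0,0,0,1],
    [0,0,0,0,0,0,1],
    [0,0,0,0,0,0,1],
    [0,0,0,0,0,0,1],
  ],
)

```text
time_s: 10.7
tool_pos: [0.5119, -0.0828, 0.0273]
eef_rot: [3.139, 0.0, 3.137]
ft_force: [-0.1, -0.4, -0.1]
opening: 0.0848
gripper_force: 0.0
```

Run:
```python
from h import *
s=bot.read_state(); print(s["time_s"],s["tool_pos"],s["eef_rot"],s["opening"],s["ft_force"])
C=cam("wrist"); im,d=bot.get_image("wrist"); P=cloud(C,d); c=project(C,[[.513,-.083,.04]])[0].astype(int)
m=brass(im,c,60); m[(P[...,2]<.037)|(P[...,2]>.044)]=0; m=cv2.morphologyEx(m,cv2.MORPH_OPEN,np.ones((3,3)))
v,u=np.nonzero(m); p=onplane(C,np.c_[u,v],.04)[:,:2]; print(c,len(p),cv2.minEnclosingCircle(p.astype(np.float32)),np.median(P[m>0][:,2]))
```

```text
10.7 [ 0.51188924 -0.08283086  0.02727094] [3.13939061e+00 2.48197943e-04 3.13706171e+00] 0.08478085824685253 [-0.07169584 -0.41314623 -0.08548499]
[280 266] 1537 ((0.5125197768211365, -0.0829501822590828), 0.015596132725477219) 0.038421915798421226
```

Sleeve is at (0.5125,-0.083). Going down 46 mm, then grip.

arm_command(
  increments=[
    [0,0,0.025,0,0,0,1],
    [0,0,0.021,0,0,0,1],
    [0,0,0,0,0,0,1],
    [0,0,0,0,0,0,1],
  ],
)

```text
time_s: 11.25
tool_pos: [0.5127, -0.0829, -0.0175]
eef_rot: [3.14, 0.002, 3.137]
ft_force: [0.4, -0.1, 0.7]
opening: 0.0853
gripper_force: 0.0
```

arm_command(
  increments=[
    [0,0,0,0,0,0,0],
    [0,0,0,0,0,0,0],
    [0,0,0,0,0,0,0],
    [0,0,0,0,0,0,0],
    [0,0,0,0,0,0,0],
  ],
  squeeze=40,
)

```text
time_s: 11.88
tool_pos: [0.5127, -0.0829, -0.0174]
eef_rot: [3.14, 0.002, 3.137]
ft_force: [-1.4, 0.4, 6.0]
opening: 0.0314
gripper_force: 39.6
```

Gripped (31.4 mm, 40 N). Lifting and carrying towards the jig, with a stop short of it for a look.

arm_command(
  increments=[
    [0,0,-0.03,0,0,0,0],
    [0,0,-0.05,0,0,0,0],
    [0,0,-0.05,0,0,0,0],
    [0,0.02,-0.04,0,0,0,0],
    [0,0.05,0,0,0,0,0],
    [0,0.05,0,0,0,0,0],
    [0,0.05,0,0,0,0,0],
    [0,0.05,0,0,0,0,0],
    [0,0.03,0,0,0,0,0],
    [0,0,0,0,0,0,0],
    [0,0,0,0,0,0,0],
  ],
)

```text
time_s: 13.25
tool_pos: [0.513, 0.1663, 0.152]
eef_rot: [3.14, 0.0, 3.137]
ft_force: [-0.5, 0.4, -1.5]
opening: 0.0313
gripper_force: 40.1
```

Run:
```python
from h import *
s=bot.read_state(); print(s["time_s"],s["tool_pos"],s["eef_rot"],s["joints"].round(2),s["opening"],s["gripper_force"])
C=cam("wrist"); im,d=bot.get_image("wrist"); np.savez("/tmp/w5.npz",im=im,d=d,K=C[0],k=C[1],R=C[2],t=C[3]); save("pics/w5.png",im)
P=cloud(C,d); print(project(C,[[.5226,.2875,.035],[.5226,.2875,.12]]))
```

```text
13.25 [0.51298392 0.16634084 0.15198924] [3.14027293e+00 4.50982048e-04 3.13707328e+00] [ 0.31  0.16 -0.11  1.3   0.    0.32] 0.03131087090571257 40.08204527199268
[[422.90147516 203.80022566]
 [474.42026333 244.81853961]]
```

View pics/w5.png

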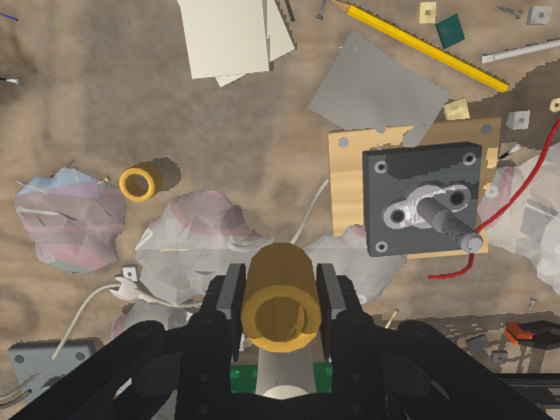

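The wrist view shows the axle clearly: tip at about (472,242), flange bolt holes at (397,215) and (457,198), and the sleeve centred and upright in the grip. Now the precise axle position and flange angle.

Run:
```python
from h import *
im,d,C=load("/tmp/w5.npz"); P=cloud(C,d); g=cv2.cvtColor(im,cv2.COLOR_RGB2GRAY)
hs=[]
for u,v in((397,215),(457,198),(380,167),(469,159),(381,246)):
    w=g[v-9:v+10,u-9:u+10].astype(float); yy,xx=np.mgrid[-9:10,-9:10]; r=np.hypot(xx,yy)
    m=(w<(w.min()+35))&(r<8); n,l,st,ce=cv2.connectedComponentsWithStats(m.astype(np.uint8)); i=1+np.argmax(st[1:,4]); hs.append((u-9+ce[i][0],v-9+ce[i][1])); print((u,v),np.round(hs[-1],1),st[i,4],w.min())
h=onplane(C,hs[:2],.043); print("flange holes",h.round(4).tolist(),"mid",h.mean(0).round(4),"len",np.linalg.norm(h[1]-h[0]),"yaw deg",np.degrees(np.arctan2(*(h[1]-h[0])[1::-1])))
j=onplane(C,hs[2:],.035); print("jig bolts",j.round(4).tolist(),"centre",((j[1]+j[2])/2).round(4))
s=P[225:262,452:492]; t=s[(s[...,2]>.112)&(s[...,2]<.13)]; print("tip",len(t),t.mean(0),np.percentile(t,[2,98],axis=0).round(4).tolist())
v,u=np.nonzero((P[...,2]>.117)&(P[...,2]<.13)&(np.mgrid[:420,:560][1]>440)&(np.mgrid[:420,:560][0]<265)); print(onplane(C,[[u.mean(),v.mean()]],.12),u.mean(),v.mean(),len(u))
f=P[170:250,370:490]; fl=f[(abs(f[...,2]-.043)<.0035)]; fl=fl[(abs(fl[:,0]-.5226)<.045)&(abs(fl[:,1]-.2875)<.045)]; print("flange z",np.median(fl[:,2]),cv2.minAreaRect(fl[:,:2].astype(np.float32)))
jt=f[abs(f[...,2]-.034)<.004]; print("jig",np.median(jt[:,2]),cv2.minAreaRect(jt[:,:2].astype(np.float32)))
```

```text
(397, 215) [397.4 215.9] 102 53.0
(457, 198) [456.7 197.8] 151 38.0
(380, 167) [381.2 166.7] 24 51.0
(469, 159) [469.  158.2] 28 32.0
(381, 246) [381.2 246.5] 18 54.0
flange holes [[0.5306, 0.2642, 0.043], [0.515, 0.3113, 0.043]] mid [0.5228 0.2877 0.043 ] len 0.04968198946824648 yaw deg 108.33237182743945
jig bolts [[0.4905, 0.2493, 0.035], [0.4837, 0.3203, 0.035], [0.5621, 0.2555, 0.035]] centre [0.5229 0.2879 0.035 ]
tip 421 [0.52225202 0.28708524 0.11577662] [[0.5162, 0.2812, 0.1124], [0.5288, 0.2939, 0.1186]]
[[0.52050701 0.2844186  0.12      ]] 470.037037037037 241.7530864197531 81
flange z 0.04159536960798407 ((0.5226036906242371, 0.28772586584091187), (0.038282521069049835, 0.07120546698570251), 33.901519775390625)
jig 0.03357111205187453 ((0.5297943353652954, 0.28869426250457764), (0.09645996242761612, 0.07287019491195679), 89.62084197998047)
```

Axle axis is at (0.5227, 0.2876) and the flange's long side is at yaw 108.2°. Moving over it.

arm_command(
  increments=[
    [-0.003,0.04,0,0,0,0,0],
    [-0.003,0.04,0,0,0,0,0],
    [-0.003,0.041,0,0,0,0,0],
    [0,0,0,0,0,0,0],
    [0,0,0.02,0,0,0,0],
    [0,0,0,0,0,0,0],
    [0,0,0,0,0,0,0],
  ],
)

```text
time_s: 14.18
tool_pos: [0.5231, 0.2867, 0.1333]
eef_rot: [3.14, 0.002, 3.135]
ft_force: [0.4, 0.3, -0.5]
opening: 0.0313
gripper_force: 40.3
```

Run:
```python
from h import *
s=bot.read_state(); print(s["time_s"],s["tool_pos"],s["eef_rot"],s["ft_force"],s["opening"])
A=R.from_euler('xyz',s["eef_rot"]); print(A.inv().apply([.5227-s["tool_pos"][0],.2876-s["tool_pos"][1],0]).round(4))
C=cam("wrist"); im,d=bot.get_image("wrist"); P=cloud(C,d); Q=A.inv().apply(P.reshape(-1,3)-s["tool_pos"]).reshape(P.shape)
m=brass(im,(280,290),75); q=Q[m>0]; t=q[(q[:,2]<np.percentile(q[:,2],3)+.004)]; print("sleeve top in tool",np.percentile(q[:,2],[1,99]).round(4),np.percentile(t,[1,99],axis=0).round(4).tolist())
```

```text
14.175 [0.52311855 0.28669681 0.13327239] [3.13965922e+00 1.52963511e-03 3.13549382e+00] [ 0.38150908  0.31065542 -0.53832033] 0.031321035172427424
[0.0004 0.0009 0.    ]
sleeve top in tool [-0.0571  0.1265] [[-0.0156, -0.0143, -0.0573], [0.0146, 0.0148, -0.0529]]
```

arm_command(
  increments=[
    [0.0007,0.0007,0.005,0,0,0,0],
    [0,0,0.015,0,0,0,0],
    [0,0,0.015,0,0,0,0],
    [0,0,0.015,0,0,0,0],
    [0,0,0.01,0,0,0,0],
    [0,0,0,0,0,0,0],
  ],
)

```text
time_s: 14.98
tool_pos: [0.5216, 0.2883, 0.0714]
eef_rot: [3.141, -0.001, 3.137]
ft_force: [-0.0, -0.2, -1.7]
opening: 0.0312
gripper_force: 40.3
```

arm_command(
  increments=[
    [0,0,0.005,0,0,0,0],
    [0,0,0.005,0,0,0,0],
    [0,0,0.005,0,0,0,0],
    [0,0,0,0,0,0,0],
  ],
)

```text
time_s: 15.48
tool_pos: [0.522, 0.2885, 0.0572]
eef_rot: [3.14, 0.001, 3.137]
ft_force: [0.3, -0.4, -1.0]
opening: 0.0315
gripper_force: 40.3
```

The sleeve is over the taper with no contact force. Continuing down.

arm_command(
  increments=[
    [0,0,0.006,0,0,0,0],
    [0,0,0.006,0,0,0,0],
    [0,0,0.006,0,0,0,0],
    [0,0,0.006,0,0,0,0],
    [0,0,0.004,0,0,0,0],
    [0,0,0,0,0,0,0],
  ],
)

```text
time_s: 16.23
tool_pos: [0.5221, 0.2886, 0.0292]
eef_rot: [3.14, 0.001, 3.137]
ft_force: [-0.7, -0.4, -1.2]
opening: 0.0314
gripper_force: 40.3
```

arm_command(
  increments=[
    [0,0,0.0015,0,0,0,0],
    [0,0,0.0015,0,0,0,0],
    [0,0,0,0,0,0,0],
  ],
)

```text
time_s: 16.6
tool_pos: [0.5223, 0.2887, 0.0266]
eef_rot: [3.14, 0.001, 3.137]
ft_force: [0.6, -0.3, -0.4]
opening: 0.0315
gripper_force: 40.3
```

arm_command(
  increments=[
    [0,0,0.001,0,0,0,0],
    [0,0,0.001,0,0,0,0],
    [0,0,0,0,0,0,0],
  ],
)

```text
time_s: 16.98
tool_pos: [0.5225, 0.2888, 0.0256]
eef_rot: [3.139, 0.002, 3.137]
ft_force: [-2.1, -0.8, 4.3]
opening: 0.0314
gripper_force: 40.8
```

Contact felt (4 N) at the expected seated height. Pressing slightly, releasing, and rising to the axle's free end.

arm_command(
  increments=[
    [0,0,0.001,0,0,0,0],
    [0,0,0,0,0,0,0],
    [0,0,0,0,0,0,0.6],
    [0,0,0,0,0,0,0.6],
    [0,0,0,0,0,0,0.9],
    [0,0,0,0,0,0,0.9],
  ],
)

```text
time_s: 17.73
tool_pos: [0.5222, 0.2887, 0.0234]
eef_rot: [3.14, 0.001, 3.137]
ft_force: [0.6, -0.3, -0.4]
opening: 0.0768
gripper_force: 0.0
```

Run:
```python
from h import *
s=bot.read_state(); print(s["time_s"],s["tool_pos"],s["ft_force"],s["opening"])
C=cam("wrist"); im,d=bot.get_image("wrist"); P=cloud(C,d); np.savez("/tmp/w6.npz",im=im,d=d,K=C[0],k=C[1],R=C[2],t=C[3])
m=brass(im,(280,290),75); q=P[m>0]; q=q[(q[:,2]>.03)&(q[:,2]<.1)]; print("sleeve z",np.percentile(q[:,2],[1,50,97,99]).round(4))
t=q[q[:,2]>.078]; print(len(t),np.percentile(t,[1,50,99],axis=0).round(4).tolist())
```

```text
17.725 [0.52223577 0.28868259 0.02339984] [ 0.61344209 -0.29252761 -0.36867338] 0.07675876305495077
sleeve z [0.0451 0.0779 0.0823 0.0827]
2425 [[0.5079, 0.2743, 0.0782], [0.5169, 0.2897, 0.0813], [0.5345, 0.3036, 0.0829]]
```

The sleeve top reads about 0.0825 (0.083 expected), so it is seated. Rising 34.5 mm and gripping the axle end.

arm_command(
  increments=[
    [0,-0.001,-0.0175,0,0,0,1],
    [0,0,-0.0175,0,0,0,1],
    [0,0,0,0,0,0,1],
    [0,0,0,0,0,0,1],
  ],
)

```text
time_s: 18.27
tool_pos: [0.5224, 0.2877, 0.059]
eef_rot: [3.139, 0.002, 3.137]
ft_force: [0.6, -0.0, -0.4]
opening: 0.0854
gripper_force: 0.0
```

arm_command(
  increments=[
    [0,0,0,0,0,0,0],
    [0,0,0,0,0,0,0],
    [0,0,0,0,0,0,0],
    [0,0,0,0,0,0,0],
    [0,0,0,0,0,0,0],
    [0,0,0,0,0,0,0],
  ],
  squeeze=80,
)

```text
time_s: 19.02
tool_pos: [0.5222, 0.288, 0.0587]
eef_rot: [3.139, 0.001, 3.137]
ft_force: [-0.3, 2.5, 0.3]
opening: 0.0115
gripper_force: 78.0
```

arm_command(
  increments=[
    [0,0,-0.01,0,0,0,0],
    [0,0,-0.015,0,0,0,0],
    [0,0,-0.02,0,0,0,0],
    [0,0,-0.03,0,0,0,0],
    [0,0,-0.03,0,0,0,0],
    [0,0,-0.02,0,0,0,0],
    [0,0,0,0,0,0,0],
    [0,0,0,0,0,0,0],
  ],
)

```text
time_s: 20.02
tool_pos: [0.5218, 0.2871, 0.183]
eef_rot: [3.14, 0.0, 3.137]
ft_force: [-0.5, 0.1, -4.4]
opening: 0.0115
gripper_force: 78.4
```

Run:
```python
from h import *
s=bot.read_state(); A=R.from_euler('xyz',s["eef_rot"]); print(s["time_s"],s["tool_pos"],s["eef_rot"],s["ft_force"],s["wrist_torque"],s["opening"],s["gripper_force"])
C=cam("wrist"); im,d=bot.get_image("wrist"); P=cloud(C,d); np.savez("/tmp/w7.npz",im=im,d=d,K=C[0],k=C[1],R=C[2],t=C[3])
m=brass(im,(280,270),75); q=A.inv().apply(P[m>0]-s["tool_pos"]); print(m.sum(),"sleeve in tool",np.percentile(q,[1,50,99],axis=0).round(4).tolist())
i2,d2=bot.get_image("scene"); C2=cam("scene"); uv=project(C2,[[.522,.288,.16]])[0].astype(int); print(uv)
u,v=uv; save("pics/hold.png",np.hstack([cv2.resize(im[180:340,200:360],(400,400),interpolation=3),cv2.resize(i2[v-45:v+45,u-45:u+45],(400,400),interpolation=3)]))
```

```text
20.025 [0.52176948 0.2870809  0.1830001 ] [3.14030939e+00 4.27061589e-04 3.13686217e+00] [-0.50336686  0.12919091 -4.37000922] [-0.02467407  0.04798014 -0.01057022] 0.011455962401524489 78.42065775417723
2000 sleeve in tool [[0.0032, -0.013, -0.0241], [0.0119, 0.0008, -0.0139], [0.0146, 0.0151, 0.0131]]
[222 306]
```

View pics/hold.png

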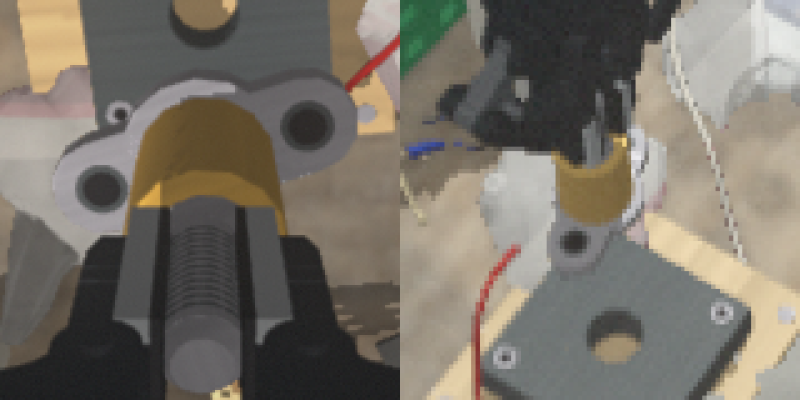

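The crops show the axle held by its threaded end with the sleeve on the flange, clear of the jig. The bolt holes are at crop (101,188) and (306,125). I'll measure the flange pose in the tool frame for tilt, yaw and offset.

Run:
```python
from h import *
im,d,C=load("/tmp/w7.npz"); P=cloud(C,d); pos=np.array([0.52176948,0.2870809,0.1830001]); A=R.from_euler('xyz',[3.14030939,4.27e-4,3.13686217])
Q=A.inv().apply(P.reshape(-1,3)-pos).reshape(P.shape); g=cv2.cvtColor(im,cv2.COLOR_RGB2GRAY); h=cv2.cvtColor(im,cv2.COLOR_RGB2HSV)
k=(Q[...,2]>.008)&(Q[...,2]<.024)&(abs(Q[...,0])<.045)&(abs(Q[...,1])<.045)&(h[...,1]<50)&(g>70); k[:200]=0
q=Q[k]; kk=np.ones(len(q),bool)
for i in range(6):
    B=np.c_[np.ones(len(q)),q[:,:2]]; x=np.linalg.lstsq(B[kk],q[kk,2],rcond=None)[0]; kk=abs(q[:,2]-B@x)<.0015
print("flange plane z,slopes",x.round(4),kk.sum(),q[kk].min(0).round(3),q[kk].max(0).round(3))
hs=[]
for u,v in((240,255),(322,230)):
    w=g[v-12:v+13,u-12:u+13]; m=(w<w.min()+35).astype(np.uint8); n,l,st,ce=cv2.connectedComponentsWithStats(m); i=1+np.argmax(st[1:,4]); hs.append((u-12+ce[i][0],v-12+ce[i][1]))
z=pos[2]-x[0]; hp=onplane(C,hs,z); t=A.inv().apply(hp-pos); print(np.round(hs,1),hp.round(4).tolist(),"mid tool",t.mean(0).round(4),"len",np.linalg.norm(hp[1]-hp[0]),"yaw",np.degrees(np.arctan2(*(hp[1]-hp[0])[1::-1])))
b=brass(im,(280,255),75); s=Q[(b>0)&(Q[...,0]>0)]; 
print("sleeve tool z range",np.percentile(s[:,2],[.5,99.5]))
for z0 in np.arange(-.022,.014,.006):
    r=s[abs(s[:,2]-z0)<.003]; print(z0.round(3),"y",np.percentile(r[:,1],[1,99]).round(4),"xmax",np.percentile(r[:,0],99).round(4))
```

```text
flange plane z,slopes [ 0.017   0.0054 -0.0025] 2308 [-0.021 -0.035  0.015] [0.019 0.035 0.019]
[[240.5 255.4]
 [322.4 230.1]] [[0.5309, 0.2637, 0.166], [0.5151, 0.3111, 0.166]] mid tool [-0.0012  0.0003  0.017 ] len 0.04991739204683949 yaw 108.36494985342425
sleeve tool z range [-0.17253844  0.01360935]
-0.022 y [-0.0126  0.0153] xmax 0.0143
-0.016 y [-0.0133  0.0148] xmax 0.0145
-0.01 y [-0.0131  0.015 ] xmax 0.0145
-0.004 y [-0.0131  0.0147] xmax 0.0145
0.002 y [-0.0129  0.0148] xmax 0.0145
0.008 y [-0.0124  0.0148] xmax 0.0144
```

Tilt is under 0.4°, the axle is centred within about 1 mm, and the flange yaw is 108.35°. It needs a turn of -15.25° in world (+0.266 about tool z) and the tool at about (0.573, -0.089, 0.1737). Carrying it over.

arm_command(
  increments=[
    [0,-0.02,-0.005,0,0,0,0],
    [0,-0.045,-0.005,0,0,0,0],
    [0,-0.05,0,0,0,0,0],
    [0,-0.05,0,0,0,0,0],
    [0,-0.05,0,0,0,0,0],
    [0,-0.05,0,0,0,0,0],
    [0,-0.05,0,0,0,0,0],
    [0,-0.04,0,0,0,0,0],
    [0,-0.02,0,0,0,0,0],
    [0,0,0,0,0,0,0],
    [0,0,0,0,0,0,0],
  ],
)

```text
time_s: 21.5
tool_pos: [0.5198, -0.0876, 0.1928]
eef_rot: [3.139, 0.001, 3.137]
ft_force: [-0.2, 0.3, -3.9]
opening: 0.0119
gripper_force: 78.6
```

arm_command(
  increments=[
    [0,0,0,0,0,0.088,0],
    [0,0,0,0,0,0.09,0],
    [0,0,0,0,0,0.088,0],
    [0,0,0,0,0,0,0],
    [0,0,0,0,0,0,0],
  ],
)

```text
time_s: 22.12
tool_pos: [0.5203, -0.0871, 0.1929]
eef_rot: [3.139, 0.001, 2.873]
ft_force: [-0.4, -0.2, -4.8]
opening: 0.0115
gripper_force: 78.6
```

```bash
cat > k.py <<'E'
from h import *
s=bot.read_state(); A=R.from_euler('xyz',s["eef_rot"]); print(s["time_s"],s["tool_pos"],s["eef_rot"],s["ft_force"],s["opening"])
print("delta tool",A.inv().apply(np.array([.5733,-.089,.1737])-s["tool_pos"]).round(4),"yaw deg",np.degrees(s["eef_rot"][2]))
E
python3 - <<'E'
from k import *
# lens ring again from here
C=cam("wrist"); im,d=bot.get_image("wrist"); P=cloud(C,d); np.savez("/tmp/w8.npz",im=im,d=d,K=C[0],k=C[1],R=C[2],t=C[3])
print(project(C,[[.674,-.0835,.158]]))
q=P[(P[...,0]>.66)&(P[...,0]<.684)&(abs(P[...,1]+.0835)<.036)&(P[...,2]>.123)&(P[...,2]<.195)]; print(len(q))
if len(q)>50:
    k=np.ones(len(q),bool)
    for i in range(6):
        B=np.c_[np.ones(len(q)),q[:,1]+.0835,q[:,2]-.158]; x=np.linalg.lstsq(B[k],q[k,0],rcond=None)[0]; k=abs(q[:,0]-B@x)<.0015
    print("ring",x.round(4),k.sum(),np.percentile(q[k],[.5,99.5],axis=0).round(4).tolist())
E
```

```text
22.125 [ 0.5202854  -0.08709157  0.19291237] [3.13932634e+00 6.42523591e-04 2.87332882e+00] [-0.36312358 -0.17737537 -4.75588724] 0.011453179205352444
delta tool [-0.0516  0.0122  0.0193] yaw deg 164.62961427815526
[[338.99797195 411.01088383]]
61
ring [ 0.6469  1.0945 -0.0817] 45 [[0.6723, -0.0596, 0.1597], [0.679, -0.0547, 0.1696]]
```

arm_command(
  increments=[
    [-0.012,0.003,0.003,0,0,0,0],
    [-0.013,0.003,0.006,0,0,0,0],
    [-0.013,0.003,0.006,0,0,0,0],
    [-0.012,0.003,0.004,0,0,0,0],
    [0,0,0,0,0,0,0],
    [0,0,0,0,0,0,0],
  ],
)

```text
time_s: 22.92
tool_pos: [0.5716, -0.0894, 0.1739]
eef_rot: [3.139, 0.0, 2.871]
ft_force: [0.8, -0.4, -4.0]
opening: 0.0116
gripper_force: 78.6
```

Run:
```python
from k import *
def ringfit(Q,n):
    q=Q[(Q[...,0]>.662)&(Q[...,0]<.684)&(abs(Q[...,1]+.0835)<.036)&(Q[...,2]>.123)&(Q[...,2]<.195)]; k=q[:,0]<np.percentile(q[:,0],60)
    for i in range(8):
        B=np.c_[np.ones(len(q)),q[:,1]+.0835,q[:,2]-.158]; x=np.linalg.lstsq(B[k],q[k,0],rcond=None)[0]; k=abs(q[:,0]-B@x)<.002
    print(n,"ring",len(q),x.round(4),k.sum(),np.percentile(q[k],[1,99],axis=0).round(4).tolist())
for n in("scene",): ringfit(cloud(cam(n),np.load(f"/tmp/{n}.npz")["d"]),n)
C=cam("wrist"); im,d=bot.get_image("wrist"); np.savez("/tmp/w9.npz",im=im,d=d,K=C[0],k=C[1],R=C[2],t=C[3])
g=cv2.cvtColor(im,cv2.COLOR_RGB2GRAY)
# flange holes now
z=s["tool_pos"][2]-.017; ax=s["tool_pos"]+np.array([.001,0,0]); dirv=np.array([np.cos(np.radians(93)),np.sin(np.radians(93))])*.025
uv=project(C,[[ax[0]+e*dirv[0],ax[1]+e*dirv[1],z] for e in(-1,1)]).round().astype(int); hs=[]
for u,v in uv:
    w=g[v-12:v+13,u-12:u+13]; m=(w<w.min()+35).astype(np.uint8); n,l,st,ce=cv2.connectedComponentsWithStats(m); i=1+np.argmax(st[1:,4]); hs.append((u-12+ce[i][0],v-12+ce[i][1]))
hp=onplane(C,hs,z); print(uv.tolist(),np.round(hs,1).tolist(),"mid",hp.mean(0).round(4),"len",np.linalg.norm(hp[1]-hp[0]).round(4),"yaw",np.degrees(np.arctan2(*(hp[1]-hp[0])[1::-1])).round(2))
i2,d2=bot.get_image("scene"); C2=cam("scene"); Q=cloud(C2,d2); m=brass(i2,project(C2,[[.574,-.089,.178]])[0].astype(int),22); q=Q[m>0]; q=q[q[:,2]>.12]; print("scene sleeve",len(q),np.percentile(q,[2,98],axis=0).round(4).tolist())
u,v=project(C2,[[.62,-.085,.16]])[0].astype(int); save("pics/final.png",cv2.resize(i2[v-60:v+60,u-70:u+70],(700,600),interpolation=3))
```

```text
22.925 [ 0.57158943 -0.08936057  0.17391794] [3.13945307e+00 1.26059325e-04 2.87100101e+00] [ 0.82111713 -0.39643706 -4.00391249] 0.011564113571972573
delta tool [-0.0016  0.0008  0.0002] yaw deg 164.49624075347256
scene ring 269 [0.674  0.0487 0.0456] 136 [[0.6722, -0.0951, 0.1349], [0.6777, -0.0518, 0.1895]]
[[241, 255], [323, 230]] [[240.1, 255.6], [322.4, 230.1]] mid [ 0.5728 -0.0897  0.1569] len 0.0501 yaw 93.16
scene sleeve 165 [[0.5578, -0.096, 0.1628], [0.5839, -0.0712, 0.2025]]
```

View pics/final.png

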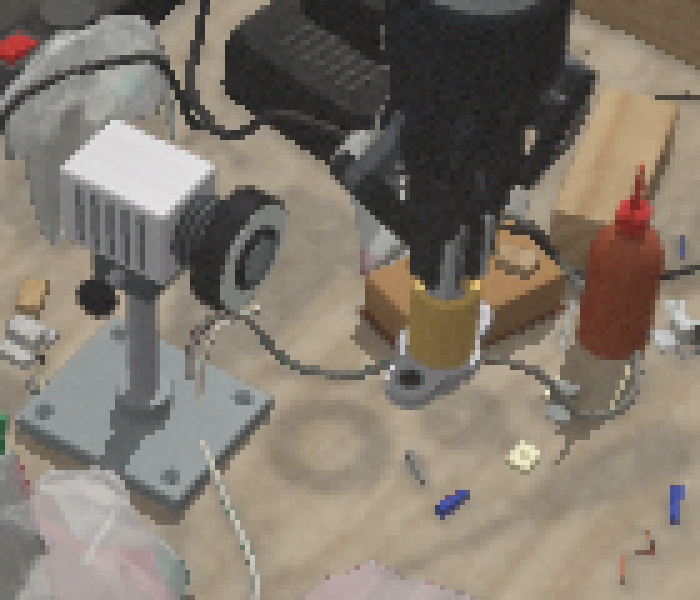

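The final picture shows the axle upright in front of the lens, with the sleeve seated and the flange across the view, and the red oil bottle standing. The ring plane again reads x = 0.674 and the flange yaw is 93.2°. I'll make a 1 mm trim, let it settle, and hand in.

arm_command(
  increments=[
    [-0.0012,0.0006,0,0,0,0,0],
    [0,0,0,0,0,0,0],
    [0,0,0,0,0,0,0],
    [0,0,0,0,0,0,0],
    [0,0,0,0,0,0,0],
    [0,0,0,0,0,0,0],
    [0,0,0,0,0,0,0],
    [0,0,0,0,0,0,0],
  ],
)

```text
time_s: 24.02
tool_pos: [0.5731, -0.0891, 0.174]
eef_rot: [3.139, 0.001, 2.871]
ft_force: [-0.1, 0.6, -3.9]
opening: 0.0112
gripper_force: 78.6
```

Run:
```python
from k import *
print(abs(s["qd"]).max(),s["gripper_force"])
print(bot.close_job())
```

```text
24.025 [ 0.57305378 -0.08910739  0.17396721] [3.13936011e+00 6.52894005e-04 2.87099872e+00] [-0.10630766  0.59819956 -3.85721387] 0.011218612990953804
delta tool [-0.0002  0.0002  0.0003] yaw deg 164.49610984131752
0.009187391391697471 78.59169208793901
the job is handed in; nothing more can be done
None
```

The job is handed in at 24 s: the long sleeve is seated on the axle's flange, and the arm holds the axle upright at the view point, flange within about 1° of square and joint at lens height to about 1 mm. My first grasp closed on top of the sleeve and briefly tipped it about 10°; it stood upright again before I regripped it.

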